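# Load the plaster roll into its desk dispenser

### The arm

A 6-joint arm with a two-finger parallel gripper is mounted at the origin on a cart in front of the work surface, level with it; the furniture and walls round the work are solid. World frame = base frame: x ahead of the robot, y to its left, z up, the work surface at z = 0. Lengths are in m, angles in rad, forces in N, time in s.
With the tool pointing down it reaches from about 0.35 to 1 m from the base axis. Payload 7.1 kg.
Tool frame: the origin (TCP) lies between the finger pads; the fingertips stand 22 mm ahead of it and the grasp point (between the pads) lies 3 mm ahead of it; z points along the fingers, y is the line along which they close (so a half turn about z gives the same grasp; the last joint's range is limited). The gripper opens to 85 mm and grips with 20 to 120 N. Pads are 22 mm wide; open, the fingers measure 114 mm over their backs; the gripper's body (76 mm by 85 mm) begins 54 mm behind the grasp point. The pads swing forward as they close: fully open they stand 13 mm farther back than shut.
Start: joints at [1.28, 0.423, 1.63, -0, 1.089, -0.019], TCP at [0.168, 0.602, 0.253] pointing down, gripper open.
Joint ranges: [-3, 3], [-0.9, 2.11], [0.09, 2.58], [-1.31, 4.45], [0.11, 2.69], [-2.54, 2.54]. Speed limits (rad/s): [2.39, 2.39, 3.01, 3.14, 3.14, 3.14].

### API

Orientations are given as a unit quaternion [x, y, z, w].
In Python, from workcell import sense, get_image, job_done gives the robot as it stands. The module is installed in compiled form; this text tells all that it offers.
- The arm moves only by the tool move_arm, never from a script. Its argument "increments" is one flat list of numbers, 5 for each row, row after row: the opening, from -1 (shut) to 1 (fully open), then the shift along the world's x, y, z scaled (see below), then the turn about the world's z scaled (see below). In form: [fingers, dx, dy, dz, yaw, fingers, dx, dy, dz, yaw, ...]. A call has 1 to 20 rows; each row shifts and turns the commanded pose from where the row before left it; what a row does not reach is not made up. The controller multiplies each number of a shift by 400 mm and each number of a turn by 2 pi rad. A row lasts 1/8 s, in which the tool goes at most 62.5 mm and 10.7 degrees, less where a joint would pass 70% of its speed; a pose out of reach is approached as far as the arm can. A call with a number of a shift or a turn outside -1 to 1 is refused whole. A call with a gripper value outside its range is refused whole. The fingers move at their own pace and stop on an object; "grip_force" is the grip in N (left out, the last holds). Time passes only in rows, so rows that do not move let the fingers close. It gives the time, the measured TCP pose, the force, the opening and the grip force at its end, in the units of the state.
- sense(): the state, without advancing time (a new reading comes with each control period).
- get_image(name): name is "scene" or "top" or "wrist"; returns a dict with "color" (400x640x3 uint8, red, green, blue), "intrinsics" (3x3 intrinsics, pixels), "world_to_cam" (4x4, takes a point from world to camera coordinates). Camera axes: x right, y down, z forward; pixel columns grow to the right and rows downward; lengths in m; the calibration is good to about 2 mm. The wrist camera is an equidistant fisheye: a pixel r from the principal point sees the ray r / f radians off the axis. A picture is of the moment at which its call begins. There is no depth.
- job_done(): hands the job in; it is judged then, once.
The state is a dict: "time": time; "qpos": joint angles; "qd": joint speeds; "joint_torque": joint torques, N m; "ee_pos": TCP position; "eef_rot": TCP orientation; "ft_force": force on the tool from outside, world axes, zero at the start; "moment": the same for the moment, N m; "width": finger opening in m; "grip_force": force on a finger pad.
Only numpy, scipy, OpenCV 4.12 (cv2) and the standard library are available. Lean on these libraries where they do the work, as an engineer would, in place of code of your own. Each camera call takes 0.05 s, during which the arm holds its last target. There are 200 camera calls.

### The job

The plaster dispenser on the vaccination desk is empty. Take the spring spindle that carries the roll of skin-coloured plaster, squeeze its two green thumb tabs together so that the end pins draw in, lower it between the dispenser's two cheeks and let go, so that the pins spring out into the two end cups. Leave the bare spindle where it is.

Things in the scene. Friction and masses are not known exactly. Their poses are not given: they have to be found in the camera images.
- full: Spring spindle to load, with a roll of skin-coloured plaster (52 mm diameter, 25 wide), 0.1 kg. Origin mid-axis; y along the axis, z up. Stands with its axis 28 mm above the desk on two green end plates square to y, outer faces 70 mm apart, 44 mm wide. A steel pin, diameter 8, sticks out 20 mm from each plate on the axis: 110 mm over the tips. Either end fits either cup.
- full_grip (a point): Midway between the spindle's two thumb tabs, 34 mm above its axis; same axes as full. The tabs are the plates' upper parts, flat, 30 mm wide in x, 4 thick, from the axis to 48 mm above it, outer faces 70 mm apart along y. Squeezed to the stops: 42 mm over the tabs, 82 over the pins; it can be carried so. Hold them over 18 mm above the axis: the cheeks reach up to 17 mm above it.
- full_left (a joint): How far the plate, tab and pin at the +y end of full are pressed in along y against their spring: 0 sprung out, 0.014 m at the stop. 2.4 N starts it, 6.6 N reaches the stop. About 0.001 when seated in a cup.
- full_right (a joint): The same for the plate, tab and pin at the -y end.
- bare: A second spring spindle, same shape, size, origin and axes, but without a roll: a bare grey drum, 31 mm in diameter, between the green plates. To be left alone.
- seat (a point): Middle of the fixed white dispenser, on the line between its two cups (y), 60 mm above the desk: where full's origin ends. Cheeks: inner faces at y = +-48 mm, tops 77 mm above the desk. Cups in them: 6 mm deep, 28 wide, from 4 mm below the line to 11 above. Blue ledge under each cup and guides flaring from 28 to 42 mm wide reach in to y = +-37: drawn-in pins come down between them.

How it is judged:
On the way:
1. the spindle with the roll is off the desk with both pins drawn in by the squeeze (value of joint each of full_left, full_right above 0.005 m and height (world z) of full above 0.05 m), for 0.2 s.
At the end, for the whole second after the job is handed in: The spindle with the roll sits at rest in the dispenser: its middle within 15 mm of the point midway between the cups, its axis within 12 degrees of the cups' line, and both pins sprung out (less than 4 mm from fully out), so that each stands in its cup (distance between full and seat below 0.015 m and angle between the y axis of full and the y axis of seat, either way round below 0.22 rad and value of joint each of full_left, full_right below 0.004 m and linear speed of full below 0.03 m/s); the robot touches nothing.
It fails at once if the bare spindle is moved more than 30 mm (distance of bare from where it was at the start of the episode above 0.03 m).
It also fails if it takes over 34 s, if anything falls off the work surface, if the arm or the gripper's body presses on something with over 40 N, if the wrist force passes 120 N, or if a joint passes its speed limit or range.

## Working session

There is one attempt and no reset: what is moved stays moved. The work goes in short steps, Python scripts to look and compute and a tool call to move; the robot and the scene stay as the last step left them, time stands still between calls to the robot, and variables do not carry over. Pictures are saved under pics/ and viewed, at most 10 in all, crops included, and the job is handed in when it is done.

Besides the shell and the picture viewer there is one more tool, called by a JSON object that holds its "method" and its "body". move_arm: Moves the arm, as the interface text tells. Shifts and turns lie within -1 to 1; 1 stands for 400 mm of shift or 2 pi rad of turn. Its arguments: {"type":"object","properties":{"increments":{"type":"array","items":{"type":"number"}},"grip_force":{"type":"number"}},"required":["increments"]}

```bash
mkdir -p pics; cat > h.py <<'E'
import numpy as np, cv2
from workcell import sense, get_image, job_done
def snap(n,f):
    d=get_image(n); cv2.imwrite(f'pics/{f}.png',d['color'][:,:,::-1]); np.savez(f'pics/{f}.npz',K=d['intrinsics'],T=d['world_to_cam'],c=d['color']); return d
def ray(K,T,u,v,fish=False):
    x=(u-K[0,2])/K[0,0]; y=(v-K[1,2])/K[1,1]
    if fish:
        r=np.hypot(x,y); d=np.array([x/r*np.sin(r),y/r*np.sin(r),np.cos(r)]) if r>0 else np.array([0,0,1.])
    else: d=np.array([x,y,1.])
    R=T[:3,:3]; return -R.T@T[:3,3], R.T@d
def atz(f,u,v,z,fish=False):
    a=np.load(f'pics/{f}.npz'); o,d=ray(a['K'],a['T'],u,v,fish); return o+d*(z-o[2])/d[2]
def proj(f,p,fish=False):
    a=np.load(f'pics/{f}.npz'); c=a['T'][:3,:3]@np.array(p)+a['T'][:3,3]; K=a['K']
    if fish:
        t=np.arctan2(np.hypot(c[0],c[1]),c[2]); s=t/np.hypot(c[0],c[1]); x,y=c[0]*s,c[1]*s
    else: x,y=c[0]/c[2],c[1]/c[2]
    return K[0,0]*x+K[0,2],K[1,1]*y+K[1,2]
E
python3 - <<'E'
from h import *
import cv2
s=sense(); print(s)
a=snap('top','top1'); b=snap('wrist','wr1'); snap('scene','sc1')
for d in(a,b): print(d['intrinsics'],d['world_to_cam'])
E
```

```text
{'time': 0.0, 'qpos': array([ 1.27996745e+00,  4.23824294e-01,  1.63071763e+00, -7.18943352e-06,
        1.08859640e+00, -1.89833990e-02]), 'qd': array([-1.17450143e-03, -1.10468582e-03, -1.73254137e-03, -1.64637878e-03,
       -2.79323642e-03,  6.25326569e-05]), 'joint_torque': array([-1.82932101e-03, -5.57395184e+01, -2.81727111e+01, -4.17362598e-04,
        7.61906878e-03, -1.74064053e-05]), 'ee_pos': array([0.16763448, 0.60155301, 0.25254514]), 'eef_rot': array([ 1.35502900e-01,  9.90776648e-01, -7.64075861e-04, -1.16093806e-04]), 'ft_force': array([ 0.97781298, -0.66469136,  0.03049429]), 'moment': array([-0.00304581, -0.01721673,  0.00847972]), 'grip_force': 0.0, 'width': 0.08563617130430058}
[[423.65909101   0.         322.3922366 ]
 [  0.         423.65909101 203.45325132]
 [  0.           0.           1.        ]] [[ 0.14189964 -0.98987006 -0.0046634  -0.05796595]
 [-0.96765349 -0.13771903 -0.21137689  0.54893603]
 [ 0.20859342  0.03450686 -0.97739351  0.85989031]
 [ 0.          0.          0.          1.        ]]
[[309.70691629   0.         318.99601915]
 [  0.         309.70691629 205.29122214]
 [  0.           0.           1.        ]] [[ 0.2692876   0.96305821 -0.00175482 -0.62458307]
 [ 0.9262845  -0.25850545  0.27417505 -0.03597519]
 [ 0.2635929  -0.07545741 -0.9616782   0.37847904]
 [ 0.          0.          0.          1.        ]]
```

View pics/top1.png

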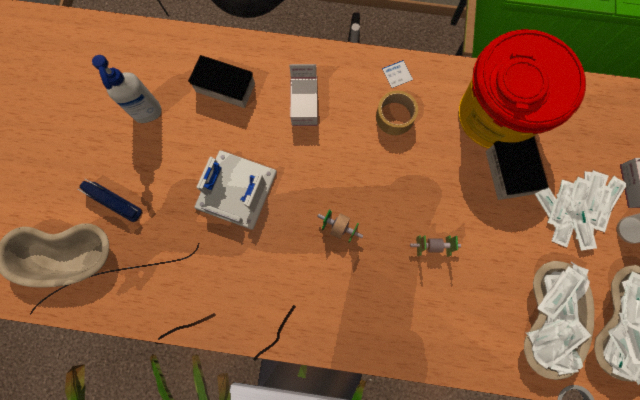

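View pics/sc1.png

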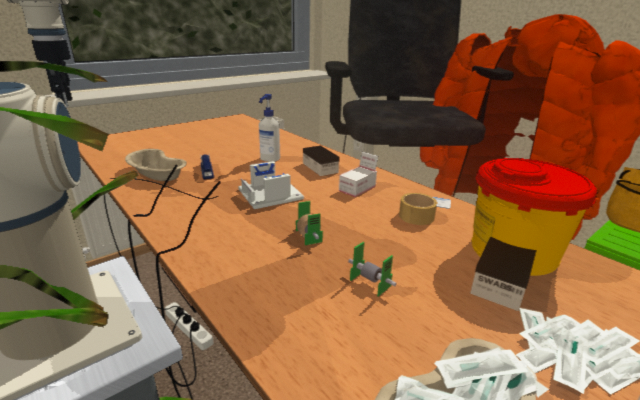

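The top view shows the tan-rolled spindle at about (340,226), the bare one at (436,245) and the dispenser at about (236,190). I'll enlarge that region.

```bash
python3 - <<'E'
from h import *
c=np.load('pics/top1.npz')['c'][:,:,::-1]
cv2.imwrite('pics/crop1.png',cv2.resize(c[145:265,180:380],None,fx=4,fy=4,interpolation=cv2.INTER_CUBIC))
for n,u,v,z in(('full',340,226,.04),('bare',436,245,.03),('seat',232,188,.06),('pinA',319,217,.028),('pinB',362,236,.028)): print(n,atz('top1',u,v,z))
E
```

```text
full [ 0.5110603  -0.02438905  0.04      ]
bare [ 0.5006794  -0.23799827  0.03      ]
seat [0.55766908 0.22051873 0.06      ]
pinA [0.52652686 0.02441695 0.028     ]
pinB [ 0.49778634 -0.07552208  0.028     ]
```

View pics/crop1.png

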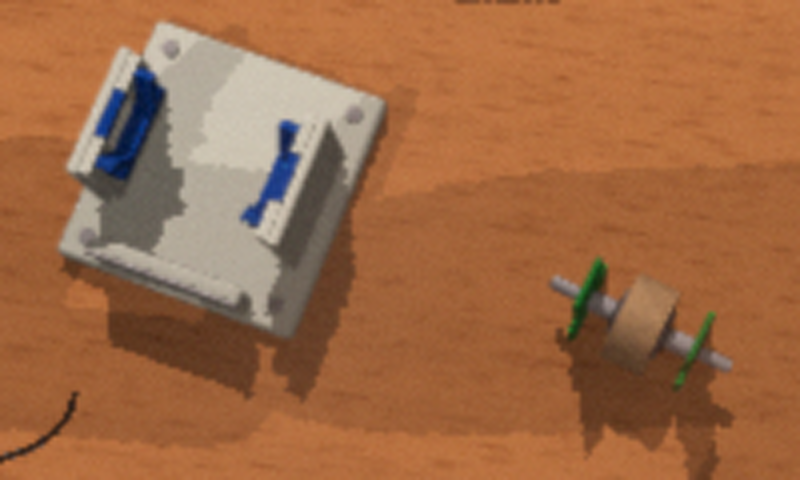

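The crop shows the spindle's pin tips at (553,283) and (731,365). The left cheek's top runs (122,48)–(68,168) on its outer edge, and the right cheek's outer edge runs (330,120)–(278,243).

```bash
python3 - <<'E'
from h import *
f=lambda x,y,z: atz('top1',180+x/4,145+y/4,z)
def rep(n,a,b): d=a-b; print(n,(a+b)/2,np.linalg.norm(d),np.degrees(np.arctan2(d[1],d[0])))
rep('full',f(553,283,.028),f(731,365,.028))
rep('tabs',f(601,261,.076),f(712,314,.076))   # far tab corners
rep('tabs2',f(574,337,.05),f(681,386,.05))
L=[f(122,48,.077),f(68,168,.077)];R=[f(330,120,.077),f(278,243,.077)]
rep('Lch',*L);rep('Rch',*R)
rep('seat outer',(L[0]+L[1])/2,(R[0]+R[1])/2)
# base corners z~.005
B=[f(160,24,.008),f(385,102,.008),f(290,335,.008),f(62,250,.008)]
print('base',sum(B)/4); rep('b01',B[0],B[1]);rep('b32',B[3],B[2]);rep('b03',B[0],B[3])
q=sense()['eef_rot']
from scipy.spatial.transform import Rotation as Ro
y=Ro.from_quat(q).as_matrix()[:,1];print(np.degrees(np.arctan2(y[1],y[0])))
E
```

```text
full [ 0.51328034 -0.02537402  0.028     ] 0.10841690351036878 73.04200579217716
tabs [ 0.52569847 -0.02979526  0.076     ] 0.06483619495186807 72.11191241450649
tabs2 [ 0.48825645 -0.02021008  0.05      ] 0.06325428464452582 73.3007558992323
Lch [0.58065904 0.283212   0.077     ] 0.07194084026693234 -12.361983076559035
Rch [0.55627641 0.16419747 0.077     ] 0.07239864443059384 -12.53774747973987
seat outer [0.56846773 0.22370474 0.077     ] 0.12148650832885229 78.42196251410047
base [0.56821232 0.2242099  0.008     ]
b01 [0.63929169 0.20919775 0.008     ] 0.14203396916011474 78.41076541744621
b32 [0.49713295 0.23922205 0.008     ] 0.14111937682163347 77.74712809855298
b03 [0.58283308 0.29347067 0.008     ] 0.14447552800818547 -11.744434096437898
74.42601565892781
```

{"method": "move_arm", "body": {"increments": [1,0.0616,-0.112,-0.009,0,1,0.0616,-0.112,-0.009,0,1,0.0616,-0.112,-0.009,0,1,0.0616,-0.112,-0.009,0,1,0.0616,-0.112,-0.009,0,1,0.0616,-0.112,-0.009,0,1,0.0616,-0.112,-0.009,0,1,0.0616,-0.112,-0.009,0,1,0.0616,-0.112,-0.009,0,1,0.0616,-0.112,-0.009,0,1,0.0616,-0.112,-0.009,0,1,0.0616,-0.112,-0.009,0,1,0.0616,-0.112,-0.009,0,1,0.0616,-0.112,-0.009,-0.0039,1,0,0,0,0,1,0,0,0,0], "grip_force": 20}}

```text
time: 2.15
ee_pos: [0.512, -0.025, 0.2025]
eef_rot: [0.148, 0.989, 0.0, -0.001]
ft_force: [0.4, 1.6, -0.6]
width: 0.0853
grip_force: 0.0
```

```bash
python3 - <<'E'
from h import *
from scipy.spatial.transform import Rotation as Ro
snap('wrist','wr2'); s=sense(); y=Ro.from_quat(s['eef_rot']).as_matrix()[:,1]
print(s['time'],s['ee_pos'],s['qpos'],np.degrees(np.arctan2(y[1],y[0])))
c=np.load('pics/wr2.npz')['c'][:,:,::-1]
cv2.imwrite('pics/wr2b.png',cv2.resize(c,None,fx=1.25,fy=1.25))
E
```

```text
2.2 [ 0.51191687 -0.02453572  0.20265215] [-7.12152927e-02  3.30045214e-01  1.91556558e+00  2.38332040e-04
  8.97165666e-01 -1.34627499e+00] 73.04701739660511
```

View pics/wr2b.png

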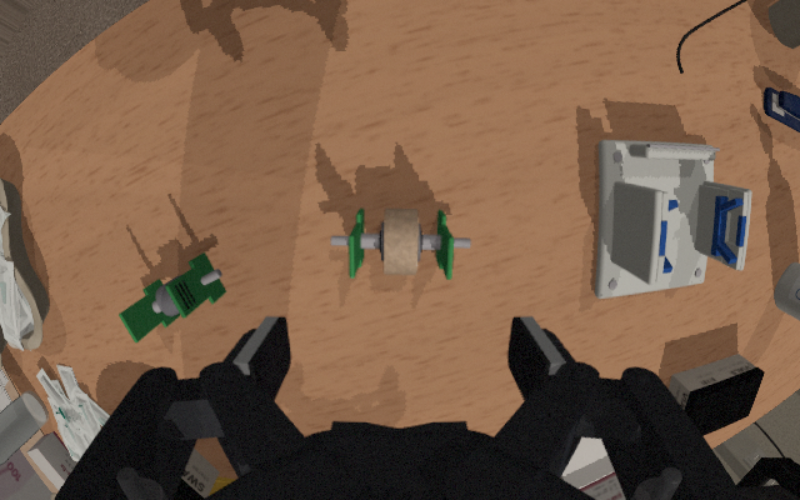

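The wrist view shows the spindle square between the fingers, with its pin tips at (331,241) and (470,243) at 1.25x. I'll check position from these.

```bash
python3 - <<'E'
from h import *
f=lambda x,y,z: atz('wr2',x/1.25,y/1.25,z,True)
def rep(n,a,b): d=a-b; print(n,(a+b)/2,np.linalg.norm(d),np.degrees(np.arctan2(d[1],d[0])))
rep('full',f(470,243,.028),f(331,241,.028))
c,s=np.cos(np.radians(73)),np.sin(np.radians(73)); e=np.array([c,s,0]); p=np.array([-s,c,0])
for ctr in([.5133,-.0254,0],[.512,-.0245,0]):
  for k in(-35,35):
    print([np.round(np.array(proj('wr2',np.array(ctr)+e*k/1e3+p*t/1e3+[0,0,z],True))*1.25) for t,z in((15,.076),(-15,.076),(22,.004),(-22,.004))])
# cheeks: top outer edges, seat
rep('seatL/R', (f(745,188,.077)+f(738,268,.077))/2,(f(665,192,.077)+f(662,275,.077))/2)
B=[f(601,142,.008),f(597,297,.008)]; rep('base near',*B)
E
```

```text
full [ 0.51564075 -0.02407614  0.028     ] 0.11010886860038104 72.10006628847725
[array([345., 234.]), array([346., 278.]), array([356., 207.]), array([358., 258.])]
[array([451., 234.]), array([450., 277.]), array([440., 207.]), array([439., 258.])]
[array([345., 232.]), array([347., 275.]), array([357., 206.]), array([358., 256.])]
[array([452., 232.]), array([450., 275.]), array([441., 206.]), array([440., 256.])]
seatL/R [0.56773767 0.22607004 0.077     ] 0.10097893697352783 77.47461812815432
base near [0.55546257 0.15508131 0.008     ] 0.14580528800344342 168.0529428012929
```

{"method": "move_arm", "body": {"increments": [1,0.005,0,-0.0555,-0.0014,1,0,0,-0.0555,0,1,0,0,-0.0555,0,1,0,0,-0.0555,0,1,0,0,-0.0555,0,1,0,0,-0.0535,0,1,0,0,0,0,-1,0,0,0,0,-1,0,0,0,0,-1,0,0,0,0,-1,0,0,0,0,-1,0,0,0,0,-1,0,0,0,0], "grip_force": 25}}

```text
time: 3.82
ee_pos: [0.517, -0.0249, 0.0734]
eef_rot: [0.152, 0.988, 0.0, 0.003]
ft_force: [-1.7, 1.4, 15.4]
width: 0.0402
grip_force: 24.0
```

```bash
python3 - <<'E'
from h import *
snap('wrist','wr3'); c=np.load('pics/wr3.npz')['c'][:,:,::-1]
cv2.imwrite('pics/wr3b.png',cv2.resize(c[100:400,150:490],None,fx=1.75,fy=1.75)); print(sense()['width'],sense()['ee_pos'])
E
```

```text
0.040121552971109906 [ 0.51702939 -0.02493292  0.07337738]
```

View pics/wr3b.png

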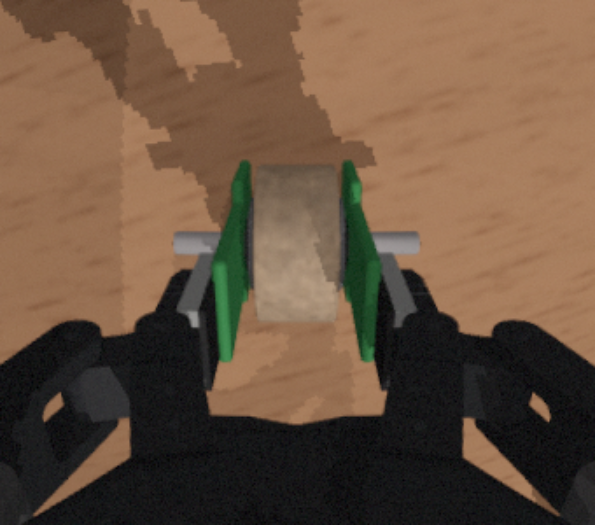

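The squeeze worked. The tabs are pressed to 40 mm around the roll, the pins are drawn in at about (175,243) and (418,243), and the pads are symmetric. Next is the lift and carry.

{"method": "move_arm", "body": {"increments": [-1,0,0,0.02,0,-1,0,0,0.04,0,-1,0,0,0.06,0,-1,0,0,0.07,0,-1,0,0,0.07,0,-1,0,0,0.07,0,-1,0,0,0,0,-1,0.0165,0.078,0,0.002,-1,0.0165,0.078,0,0.002,-1,0.0165,0.078,0,0.002,-1,0.0165,0.078,0,0.002,-1,0.0165,0.078,0,0.002,-1,0.0165,0.078,0,0.002,-1,0.0165,0.078,0,0.002,-1,0.0165,0.078,0,0.001,-1,0,0,0,0,-1,0,0,0,0]}}

```text
time: 6.0
ee_pos: [0.5667, 0.2239, 0.2016]
eef_rot: [0.105, 0.994, -0.001, -0.001]
ft_force: [-0.2, -1.0, -1.7]
width: 0.0401
grip_force: 26.8
```

```bash
python3 - <<'E'
from h import *
from scipy.spatial.transform import Rotation as Ro
s=sense(); y=Ro.from_quat(s['eef_rot']).as_matrix()[:,1]
print(s['time'],s['ee_pos'],np.degrees(np.arctan2(y[1],y[0])),s['width'],s['grip_force'])
snap('top','top4'); snap('wrist','wr4'); a=np.load('pics/wr4.npz')['c'][:,:,::-1];b=np.load('pics/top4.npz')['c'][:,:,::-1]
cv2.imwrite('pics/m4.png',np.vstack([cv2.resize(a[110:310,120:520],None,fx=1.9,fy=1.5)[:300],cv2.resize(b[145:245,160:350],None,fx=4,fy=3)[:300,:760]]))
E
```

```text
6.0 [0.56665572 0.22391179 0.20155224] 77.94038643976624 0.04008192334031305 26.806485950946808
```

View pics/m4.png

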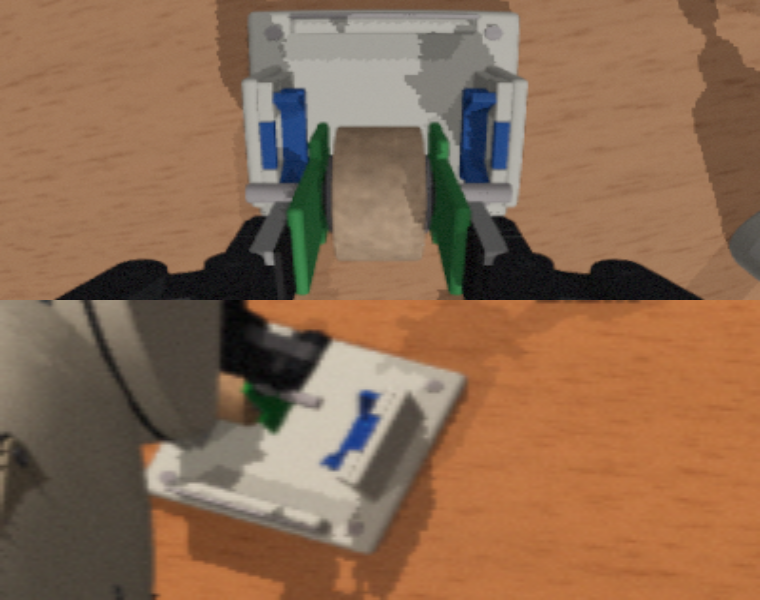

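The wrist view (top half) shows the spindle held level, with pin tips at (246,190) and (511,190). The dispenser is below and square to it, with the cheek tops' outer edges at x≈245 and 526, so it sits slightly to the right.

```bash
python3 - <<'E'
from h import *
f=lambda x,y,z: atz('wr4',120+x/1.9,110+y/1.5,z,True)
def rep(n,a,b): d=a-b; print(n,np.round((a+b)/2,4),np.round(np.linalg.norm(d),4),np.degrees(np.arctan2(d[1],d[0])).round(2))
for z in(.153,.157,.161): rep('pins',f(511,190,z),f(246,190,z))
L=[f(245,80,.077),f(249,205,.077)];R=[f(526,80,.077),f(519,205,.077)]
rep('L',*L);rep('R',*R);rep('far',R[0],L[0]);rep('near',R[1],L[1]);rep('seat',(R[0]+R[1])/2,(L[0]+L[1])/2)
rep('base far',f(518,13,.008),f(249,13,.008))
e=np.array([np.cos(1.3614),np.sin(1.3614),0]);p=np.array([-e[1],e[0],0]);
for S in([.568,.225,0],[.568,.228,0]):
  for k in(-60.5,-48,48,60.5):
    print(k,[np.round((np.array(proj('wr4',np.array(S)+e*k/1e3+p*t/1e3+[0,0,.077],True))-[120,110])*[1.9,1.5]) for t in(36,-36)])
  print('pin',[np.round((np.array(proj('wr4',np.array([.5667,.2239,.157])+e*k/1e3,True))-[120,110])*[1.9,1.5]) for k in(-41,41)])
E
```

```text
pins [0.5659 0.2243 0.153 ] 0.0832 77.88
pins [0.5644 0.2247 0.157 ] 0.0813 77.88
pins [0.5628 0.225  0.161 ] 0.0793 77.88
L [0.5568 0.1666 0.077 ] 0.073 165.74
R [0.5825 0.2862 0.077 ] 0.0732 169.24
far [0.534  0.2343 0.077 ] 0.1201 77.93
near [0.6054 0.2185 0.077 ] 0.1245 77.83
seat [0.5697 0.2264 0.077 ] 0.1223 77.88
base far [0.4981 0.2417 0.008 ] 0.1441 77.95
-60.5 [array([239.,  79.]), array([249., 202.])]
-48 [array([268.,  78.]), array([276., 203.])]
48 [array([494.,  78.]), array([486., 202.])]
60.5 [array([523.,  78.]), array([513., 202.])]
pin [array([245., 196.]), array([511., 196.])]
-60.5 [array([246.,  77.]), array([256., 201.])]
-48 [array([274.,  77.]), array([282., 202.])]
48 [array([501.,  77.]), array([493., 201.])]
60.5 [array([529.,  77.]), array([519., 201.])]
pin [array([245., 196.]), array([511., 196.])]
```

{"method": "move_arm", "body": {"increments": [-1,0.01,0.006,0,0,-1,0,0,-0.04,0,-1,0,0,-0.04,0,-1,0,0,-0.04,0,-1,0,0,-0.03,0,-1,0,0,-0.03,0,-1,0,0,-0.025,0,-1,0,0,-0.02,0,-1,0,0,0,0,-1,0,0,0,0]}}

```text
time: 7.35
ee_pos: [0.5718, 0.227, 0.1129]
eef_rot: [0.105, 0.994, 0.0, 0.0]
ft_force: [0.1, 0.2, -1.2]
width: 0.0401
grip_force: 26.8
```

```bash
python3 - <<'E'
from h import *
s=sense();print(s['ee_pos'],s['ft_force'],s['width'])
snap('wrist','wr5'); c=np.load('pics/wr5.npz')['c'][:,:,::-1]
cv2.imwrite('pics/wr5b.png',cv2.resize(c[100:330,180:460],None,fx=2.5,fy=2.5))
E
```

```text
[0.5718098  0.22697236 0.11287558] [ 0.06527241  0.18764125 -1.23307358] 0.04010996657003566
```

View pics/wr5b.png

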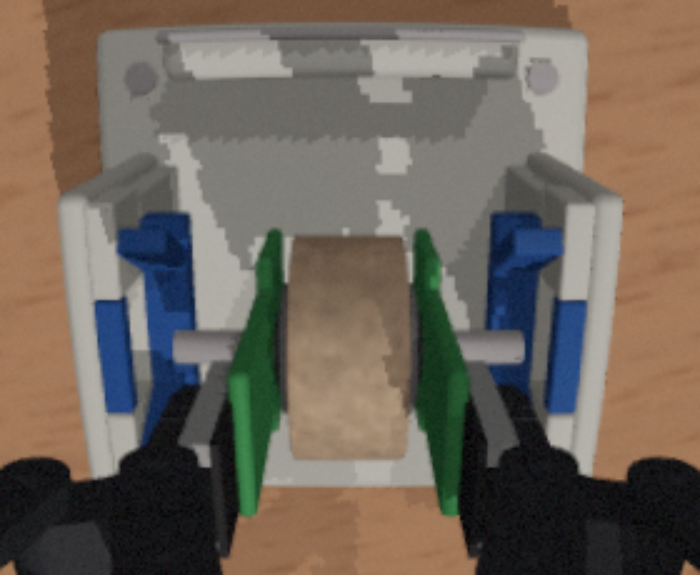

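The pins lie between the blue guides, centred on the cups to within about 1.5 mm, and the tool feels no contact. I'll lower the last 4.5 mm and release.

{"method": "move_arm", "body": {"increments": [-1,0,0,-0.0055,0,-1,0,0,-0.0055,0,-1,0,0,0,0,0.2,0,0,0,0,0.3,0,0,0,0,0.5,0,0,0,0,0.7,0,0,0,0,1,0,0,0,0,1,0,0,0,0,1,0,0,0,0]}}

```text
time: 8.65
ee_pos: [0.5716, 0.2269, 0.1083]
eef_rot: [0.105, 0.994, 0.0, 0.0]
ft_force: [-0.3, -1.8, 0.2]
width: 0.0855
grip_force: 0.0
```

```bash
python3 - <<'E'
from h import *
s=sense();print(s['ee_pos'],s['ft_force'],s['width'])
snap('wrist','wr6'); c=np.load('pics/wr6.npz')['c'][:,:,::-1]
cv2.imwrite('pics/wr6b.png',cv2.resize(c[100:330,180:460],None,fx=2.5,fy=2.5))
E
```

```text
[0.57161108 0.22691256 0.10825139] [-0.30029014 -1.77931105  0.1818581 ] 0.0854628381859408
```

View pics/wr6b.png

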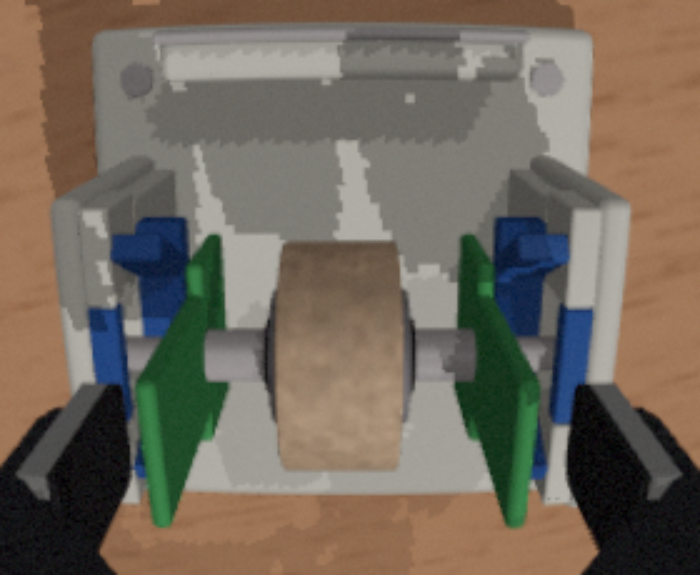

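The pins have sprung out into both cups, with the roll centred at about (340,355), and the fingers are clear of the tabs. I'll withdraw straight up and check.

{"method": "move_arm", "body": {"increments": [1,0,0,0.03,0,1,0,0,0.06,0,1,0,0,0.08,0,1,0,0,0.08,0,1,0,0,0.05,0,1,0,0,0,0,1,0,0,0,0]}}

```text
time: 9.57
ee_pos: [0.5711, 0.2267, 0.2276]
eef_rot: [0.105, 0.994, -0.0, -0.0]
ft_force: [-0.4, -0.4, -0.0]
width: 0.0853
grip_force: 0.0
```

```bash
python3 - <<'E'
from h import *
s=sense();print(s['time'],s['ee_pos'],s['ft_force'],s['width'])
snap('wrist','wr7'); c=np.load('pics/wr7.npz')['c'][:,:,::-1]
cv2.imwrite('pics/wr7b.png',cv2.resize(c[90:290,180:460],None,fx=2.5,fy=2.5))
E
```

```text
9.575 [0.57105982 0.22667522 0.22763826] [-0.440247   -0.4431335  -0.02703966] 0.08526692898065401
```

View pics/wr7b.png

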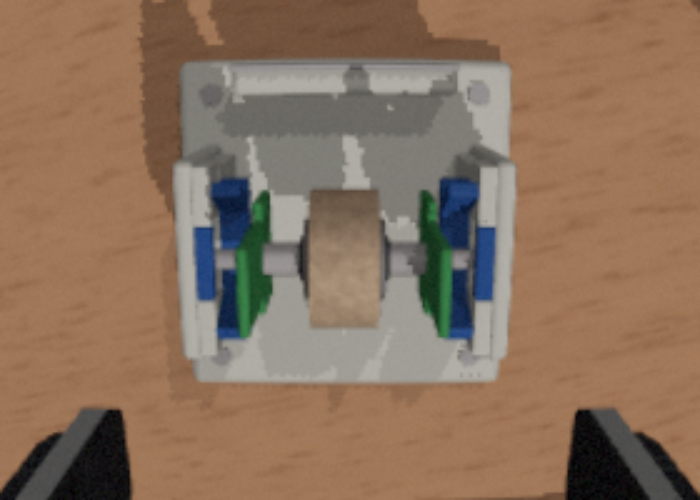

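The spindle sits level and centred, its pins entering both cups at about (215,258) and (475,258), and the gripper is well clear.

```bash
python3 -c "from workcell import job_done; print(job_done())"
```

```text
the job is handed in; nothing more can be done
None
```

I loaded the spindle with the skin-coloured roll into the dispenser and handed the job in after about 9.6 s. The last picture shows both pins sprung out into their cups and the gripper clear. I never went near the bare spindle, and the hand-in returned no verdict.

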